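# Press the lid home on a spice jar in the lever press

## Task

Stand the white jar with the red lid upright on the steel seat of the green press, back against its cradle, and let go of it. Then bring the sprung lever down until you feel the lid stop dead, keep it firmly pressed there for about a second without forcing it so hard that the jar chips, and ease the lever slowly all the way back up to its rest, never letting it fly. Leave the closed jar standing in the press and do not shift or tip the other things on the table.

Things in the scene. Friction and masses are not known exactly. Their poses are not given: they have to be found in the camera images.
- jar: White ceramic jar to be closed, 46 mm in diameter up to its shoulder 52 mm above its underside, then a neck 36 mm in diameter up to 72 mm. A ribbed RED lid (43 mm in diameter, 20 mm tall) stands proud on the neck. 0.15 to 0.35 kg. Origin: centre of the underside; z up the jar.
- lid_top (a point): Centre of the red lid's top, at the start 76 to 91 mm above the jar's underside. The lid slides down under about 8 N, then stops dead on a hidden seal whose height differs from jar to jar: it may have 3 to 12 mm still to go (home, its top is 73 to 79 mm above the underside). It stays where it is pressed to. Above 60 N the jar chips.
- press: Green bench press, fixed. Origin on the table under the seat's middle. Base plate 20 mm thick, x -45 to 85, y -52 to 162 mm. Open to its -x side, where the jar goes in; a black cradle 25 mm tall just behind the seat (+x) centres a jar pushed back against it with 0.5 mm play. Column at x -15 to 35, y 110 to 160, up to z 140 mm.
- seat (a point): Centre of the jar's seat (a bright steel disc 42 mm across), on top of the press's base plate, 20 mm above the table.
- pivot (a point): The lever's pivot on the press's column, 135 mm to the +y side of the seat, 130 mm above the table. The lever swings in the press's y-z plane, about the press's x axis, and at rest slants up above the seat.
- handle (a point): Grip point of the lever's handle, a level black round bar 20 mm in diameter along the press's x axis, 285 mm from the pivot's axis. The point lies on the bar's axis, 50 mm to the press's -x side of the lever; the bar ends 32 mm further. At rest about 338 mm above the table. As the lever swings, the bar stays level and turns about its own axis.
- lever (a joint): Angle of the sprung lever, rad: 0 at rest (slanting 0.82 rad up), grows as the handle comes down, 0.82 level, 1.15 end of range. Spring at the handle: 2 to 3 N at rest, 6 to 8 N near level. There, sliding the lid adds about 4 N, and pressing it home with 18 to 60 N at the pad adds 9 to 28 N at the handle. Let go when low, it flies up.
- pad: Domed black rubber pad, 30 mm in diameter, hanging under the lever. Origin: on the lever's middle line, 135 mm from the pivot; the pad's lowest point is 32 mm below it at right angles to the lever. It meets the lid at a lever angle of about 0.75 to 0.9 rad. It is cushioned: it gives 1 mm for every 10 N.
- jar_blue: White ceramic jar already closed with a blue lid, 46 mm across, 75 mm tall; a bystander. Origin: centre of its underside.
- jar_yellow: White ceramic jar already closed with a yellow lid, 46 mm across, 75 mm tall; a bystander. Origin: centre of its underside.
- sauce: Amber sauce bottle with red cap, 52 mm across, 150 mm tall; a bystander. Origin: centre of its underside.
- mug: Blue mug, 76 mm across, 90 mm tall, handle at its +y; a bystander. Origin: centre of its underside.
- mill: Dark wooden pepper mill, 54 mm across, 157 mm tall; a bystander. Origin: centre of its underside.
- bowl: Terracotta bowl, 120 mm across, 55 mm tall; a bystander. Origin: centre of its underside.
Things that resemble listed ones, but are neither listed nor needed, are in the scene too. Leave any orange or turquoise look-alike of the jar alone.

How it is judged:
On the way, in this order (a step that is already met when the one before it is completed fails the run):
1. the jar stands upright on the press's seat (within 8 mm), let go, with the lever still up (below 0.15 rad) (horizontal distance between jar and seat below 0.008 m and z of jar in the frame of seat between -0.004 and 0.004 m and angle between jar's own z axis and vertical below 0.06 rad and contact force between the fingers and jar below 0.2 N and value of joint lever below 0.15 rad), for 0.2 s.
2. the lever's pad presses the lid of the jar on the seat with more than 18 N, so that it is home, for half a second (horizontal distance between jar and seat below 0.008 m and z of jar in the frame of seat between -0.004 and 0.004 m and angle between jar's own z axis and vertical below 0.06 rad and contact force between pad and jar above 18 N), for 0.5 s.
At the end, for the whole second after the job is handed in: The lever is back up at its rest (below 0.05 rad); the jar stands still and upright (tilt below 0.06 rad) on the press's seat, within 8 mm of its centre, its lid pressed down (top less than 80.5 mm above the jar's underside) (horizontal distance between jar and seat below 0.008 m and z of jar in the frame of seat between -0.004 and 0.004 m and angle between jar's own z axis and vertical below 0.06 rad and value of joint lever below 0.05 rad and z of lid_top in the frame of jar below 0.0805 m and linear speed of jar below 0.02 m/s); the robot touches nothing.
It fails at once if the pad presses on the jar's lid with more than 60 N, and the jar chips (contact force between pad and jar above 60 N).
It fails at once if the lever flies up, faster than 1 rad/s (velocity of joint lever below -1 rad/s).
It fails at once if the jar is tipped over, more than 0.9 rad (angle between jar's own z axis and vertical above 0.9 rad).
It fails at once if another thing on the table is shifted by more than 20 mm or tipped (distance of any of jar_blue, jar_yellow, sauce, mug, mill, bowl from where it was at the start of the episode above 0.02 m or angle between any of jar_blue, jar_yellow, sauce, mug, mill, bowl's own z axis and vertical above 0.3 rad).
It also fails if it takes over 72 s, if anything falls off the work surface, if the arm or the gripper's body presses on something with over 40 N, if the wrist force passes 120 N, or if a joint passes its speed limit or range.

## Robot

A 6-joint arm with a two-finger parallel gripper is mounted at the origin on the work surface. World frame = base frame: x ahead of the robot, y to its left, z up, the work surface at z = 0. Lengths are in m, angles in rad, forces in N, time in s.
With the tool pointing down it reaches from about 0.375 to 0.975 m from the base axis. Payload 3.8 kg.
Tool frame: the origin (TCP) lies midway between the tips of the shut fingers; the grasp point (between the pads) lies 19 mm behind it; z points along the fingers, y is the line along which they close (so a half turn about z gives the same grasp; the last joint's range is limited). The gripper opens to 85 mm and grips with 20 to 120 N. Pads are 22 mm wide; open, the fingers measure 114 mm over their backs; the gripper's body (76 mm by 85 mm) begins 54 mm behind the grasp point. The pads swing forward as they close: fully open they stand 13 mm farther back than shut.
Start: joints at [-1.258, 0.264, 1.604, -0, 1.274, -0.037], TCP at [0.231, -0.634, 0.231] pointing down, gripper open.
Joint ranges: [-2.63, 2.63], [-0.94, 2.18], [0.31, 2.57], [-1.31, 4.45], [0, 2.66], [-2.55, 2.55]. Speed limits (rad/s): [2.57, 2.57, 3.14, 3.14, 3.14, 3.14].

## Interface

Orientations are given as a rotation vector (axis times angle).
In Python, from workcell import * gives the robot as it stands. The module is installed in compiled form; this text tells all that it offers.
- The arm moves only by the tool apply_moves, never from a script. Its arguments are lists of equal length, an entry for each row: "fingers": the opening, from 0 (shut) to 1 (fully open); "travel": the shift along the tool's x, y, z normalised to -1 to 1, where 1 is 0.05 m, a list of three; "rotation": the turn, a rotation vector about the tool's x, y, z normalised to -1 to 1, where 1 is 6 degrees, a list of three. In form: {"fingers": [fingers, ...], "travel": [[dx, dy, dz], ...], "rotation": [[ax, ay, az], ...]}. A call has 1 to 12 rows; each row shifts and turns the commanded pose from where the row before left it, along the tool's axes as they then stand; what a row does not reach is not made up. A row lasts 1/10 s, in which the tool goes at most 50 mm and 8.59 degrees, less where a joint would pass 70% of its speed; a pose out of reach is approached as far as the arm can. A call with a number of a shift or a turn outside -1 to 1 is refused whole. A call with a gripper value outside its range is refused whole. The fingers move at their own pace and stop on an object; "newtons" is the grip in N (left out, the last holds). Time passes only in rows, so rows that do not move let the fingers close. It gives the time, the measured TCP pose, the force, the opening and the grip force at its end, in the units of the state.
- read_state(): the state, without advancing time (a new reading comes with each control period).
- read_camera(name): name is "side" or "top" or "wrist"; returns a dict with "image" (420x560x3 uint8, red, green, blue), "fx", "fy", "cx", "cy" (pixels), "k1" (the pictures are not rectified: a ray, as slopes to the right and down, at radius r is drawn at 1 + k1 r^2 times it, then the intrinsics apply), "extrinsics" (4x4, takes a point from world to camera coordinates). Camera axes: x right, y down, z forward; pixel columns grow to the right and rows downward; lengths in m; the calibration is good to about 2 mm. A picture is of the moment at which its call begins. There is no depth.
- finish_job(): hands the job in; it is judged then, once.
Trained networks look in the newest picture that a camera, given by its name, has taken for a name from the list of things; names that differ only in an ending like _2 or _b are one class to them, and where a whole thing is asked for, a point or a joint stands for the part that bears it (a point fixed in the world has none). Each returns a list of dicts, best first, with "p" (0 to 1); they miss things now and then, are a little off and sometimes report something else, mostly with a low value. They report only what shows in the picture. A call takes as long as a camera call. They do not tell look-alikes from the thing itself.
- regions_of(camera, name): "mask" (420x560 bool, what is visible of it) and "bbox" ([left, top, width, height] in pixels, round what is visible of it).
- tip_of(camera, name): "location" ([column, row] in pixels: a listed point, or the origin of a listed thing).
The state is a dict: "time": time; "q": joint angles; "joint_vel": joint speeds; "joint_torque": joint torques, N m; "tool_pos": TCP position; "tcp_rot": TCP orientation; "wrist_force": force on the tool from outside, world axes, zero at the start; "torque": the same for the moment, N m; "width": opening from 0.0 (shut) to 1.0 (fully open); "grip_force": force on a finger pad.
Only numpy, scipy, OpenCV 4.12 (cv2) and the standard library are available. Lean on these libraries where they do the work, as an engineer would, in place of code of your own. Each camera call takes 0.05 s, during which the arm holds its last target. There are 200 camera calls.

## Working session

There is one attempt and no reset: what is moved stays moved. The work goes in short steps, Python scripts to look and compute and a tool call to move; the robot and the scene stay as the last step left them, time stands still between calls to the robot, and variables do not carry over. Pictures are saved under pics/ and viewed, at most 11 in all, crops included, and the job is handed in when it is done.

Besides the shell and the picture viewer there is one more tool, called after ">>>" as name(argument=value, ...) on one line, values as JSON. apply_moves: Moves the arm, as the interface text tells. Scaled input: -1 to 1 covers 0.05 m each way for a shift and 6 degrees each way for a turn. Its arguments: {"type":"object","properties":{"fingers":{"type":"array","items":{"type":"number"}},"travel":{"type":"array","items":{"type":"array","items":{"type":"number"}}},"rotation":{"type":"array","items":{"type":"array","items":{"type":"number"}}},"newtons":{"type":"number"}},"required":["fingers","travel","rotation"]}

```bash
mkdir -p pics
cat > h.py <<'E'
from workcell import *
import numpy as np, cv2
from scipy.spatial.transform import Rotation as R
def K(c): return np.array([[c['fx'],0,c['cx']],[0,c['fy'],c['cy']],[0,0,1.]]), np.array([c['k1'],0,0,0,0.])
def ray(c,px):
    k,d=K(c); u=cv2.undistortPoints(np.array([[px]],float),k,d)[0,0]
    E=np.array(c['extrinsics']); r=E[:3,:3].T@np.array([*u,1]); o=-E[:3,:3].T@E[:3,3]; return o,r/np.linalg.norm(r)
def onz(c,px,z):
    o,r=ray(c,px); return o+r*(z-o[2])/r[2]
def tri(rs):
    A=sum(np.eye(3)-np.outer(r,r) for o,r in rs); b=sum((np.eye(3)-np.outer(r,r))@o for o,r in rs)
    p=np.linalg.solve(A,b); return p,[float(np.linalg.norm(np.cross(p-o,r))) for o,r in rs]
def proj(c,p):
    k,d=K(c); E=np.array(c['extrinsics']); return cv2.projectPoints(np.array(p,float).reshape(-1,3),cv2.Rodrigues(E[:3,:3])[0],E[:3,3],k,d)[0][:,0]
def save(c,n): cv2.imwrite('pics/'+n,cv2.cvtColor(c['image'],cv2.COLOR_RGB2BGR))
E
python3 - <<'E'
from h import *
np.set_printoptions(precision=4,suppress=True)
s=read_state(); print(s)
C={}
for n in ['side','top','wrist']:
    c=C[n]=read_camera(n); save(c,n+'0.png')
    print(n,c['fx'],c['k1'],'pos',-np.array(c['extrinsics'])[:3,:3].T@np.array(c['extrinsics'])[:3,3])
    for t in ['jar','lid_top','seat','pivot','handle','pad','press','jar_blue','sauce','mug','mill','bowl']:
        print(t,[(round(d['p'],2),np.round(d['location'],1).tolist()) for d in tip_of(n,t)])
cv2.imwrite('pics/both.png',cv2.resize(np.vstack([C['side']['image'],C['top']['image']])[:,:,::-1],None,fx=.71,fy=.71))
E
```

```text
{'time': 0.0, 'q': array([-1.2579,  0.2648,  1.6054, -0.    ,  1.2737, -0.0369]), 'joint_vel': array([-0.0014,  0.0012, -0.001 ,  0.001 , -0.0005,  0.0008]), 'joint_torque': array([  0.0015, -51.5106, -36.7315,  -0.0002,   0.013 ,  -0.    ]), 'tool_pos': array([ 0.2311, -0.6334,  0.23  ]), 'tcp_rot': array([-3.0915, -0.5464,  0.0005]), 'wrist_force': array([-0.7774,  0.9694, -0.4606]), 'torque': array([ 0.0012, -0.0419, -0.0625]), 'grip_force': 0.0, 'width': 1.00449841560842}
side 419.6772924758965 0.035254145097013766 pos [ 0.4535 -1.0043  0.943 ]
jar [(0.88, [221.8, 312.8]), (0.82, [248.5, 324.9]), (0.79, [246.5, 301.6]), (0.16, [233.3, 210.6])]
lid_top [(0.71, [246.5, 275.2]), (0.45, [218.7, 293.7]), (0.23, [298.4, 325.7])]
seat [(0.81, [269.4, 233.2])]
pivot [(0.75, [256.7, 182.9]), (0.68, [234.2, 209.8])]
handle [(0.85, [291.5, 157.3])]
pad [(0.43, [256.3, 181.2])]
press [(0.73, [269.3, 233.7])]
jar_blue [(0.79, [299.9, 328.0])]
sauce [(0.86, [303.9, 209.2])]
mug [(0.63, [336.4, 293.9]), (0.27, [274.2, 187.3]), (0.17, [303.8, 210.7])]
mill [(0.82, [241.7, 198.1])]
bowl [(0.75, [274.1, 187.3])]
top 520.602805862714 -0.14616235407807995 pos [0.4708 0.054  1.7266]
jar [(0.58, [356.1, 245.7]), (0.56, [326.8, 251.5]), (0.45, [347.0, 276.5])]
lid_top [(0.73, [334.3, 249.1]), (0.7, [360.0, 245.7]), (0.45, [344.7, 275.8])]
seat [(0.58, [235.8, 224.7])]
pivot [(0.63, [240.8, 264.2])]
handle [(0.88, [244.7, 188.6]), (0.74, [361.5, 202.9])]
pad [(0.37, [235.8, 226.5])]
press [(0.83, [236.5, 220.2])]
jar_blue [(0.64, [359.6, 201.9]), (0.43, [235.9, 223.7])]
sauce [(0.68, [196.2, 178.5])]
mug [(0.91, [331.1, 168.4]), (0.34, [162.9, 250.8])]
mill [(0.62, [164.3, 248.1]), (0.26, [235.8, 223.3])]
bowl []
wrist 307.7853092964971 -0.0549030713140493 pos [ 0.3048 -0.6074  0.3737]
jar []
lid_top []
seat []
pivot []
handle []
pad []
press []
jar_blue []
sauce []
mug []
mill []
bowl []
```

View pics/side0.png

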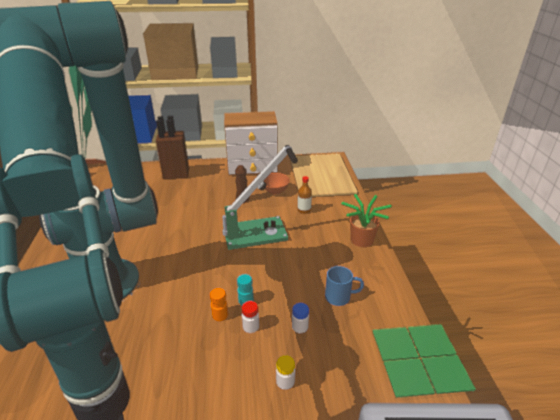

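View pics/top0.png

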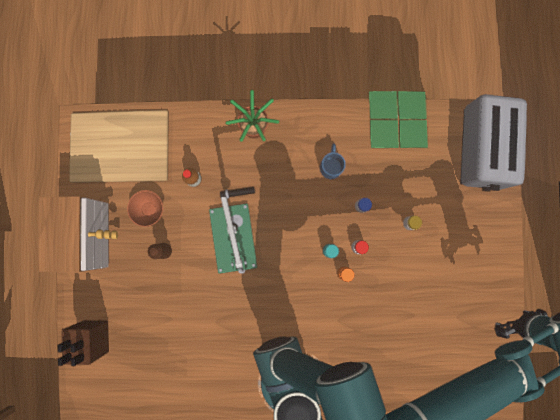

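The white jar with the red lid is at about (250,317) in side and (361,247) in top. The look-alikes are turquoise (245,290)/(332,251) and orange (219,305)/(347,275), and blue and yellow are bystanders. Only (361,247) has a white body with a red lid. The press is at about (235,238) in top, with the handle bar pointing to image right (world -y).

Run:
```python
from h import *
np.set_printoptions(precision=4,suppress=True)
s=read_camera('side'); t=read_camera('top')
st,tt=s['image'],t['image']
def red(im,box,h=((0,6),(172,180))):
    x0,y0,x1,y1=box; hs=cv2.cvtColor(im,cv2.COLOR_RGB2HSV)
    m=np.zeros(im.shape[:2],bool)
    for a,b in h: m|=(hs[...,0]>=a)&(hs[...,0]<=b)&(hs[...,1]>150)&(hs[...,2]>90)
    z=np.zeros_like(m); z[y0:y1,x0:x1]=m[y0:y1,x0:x1]; return z
ms=red(st,(235,295,268,325)); mt=red(tt,(350,235,375,260))
for m in(ms,mt):
    y,x=np.nonzero(m); print(len(x),x.mean(),y.mean(),x.min(),x.max(),y.min(),y.max())
f=lambda m:np.array(np.nonzero(m)[::-1]).mean(1)
print('lid centre tri',tri([ray(s,f(ms)),ray(t,f(mt))]))
for z in(.075,.085): print(z,onz(s,f(ms),z),onz(t,f(mt),z))
for n,a,b in [('seat',(269.4,233.2),(235.8,224.7)),('handle',(291.5,157.3),(244.7,188.6)),('pivot',None,(240.8,264.2)),('jar_blue',(299.9,328),None),('pivot_s',(234.2,209.8),None)]:
    if a and b: print(n,tri([ray(s,a),ray(t,b)]))
    z=dict(seat=.02,handle=.338,pivot=.13,pivot_s=.13,jar_blue=0)[n]
    print(n,*[onz(c,p,z) for c,p in((s,a),(t,b)) if p])
# plate
for c in(t,):
    hs=cv2.cvtColor(c['image'],cv2.COLOR_RGB2HSV); g=((hs[...,0]>60)&(hs[...,0]<90)&(hs[...,1]>90)); z=np.zeros_like(g); z[195:280,200:265]=g[195:280,200:265]
    n,l,stt,_=cv2.connectedComponentsWithStats(z.astype(np.uint8)); k=1+stt[1:,4].argmax()
    ys,xs=np.nonzero(l==k); P=np.array([onz(c,(x,y),.02)[:2] for x,y in zip(xs,ys)],np.float32)
    r=cv2.minAreaRect(P*1000); print('plate',r,cv2.boxPoints(r))
a=cv2.resize(tt[180:285,190:390,::-1],None,fx=4,fy=4,interpolation=2)
cv2.imwrite('pics/c1.png',a)
b=cv2.resize(st[140:345,200:340,::-1],None,fx=2.9,fy=2.9,interpolation=2); cv2.imwrite('pics/c2.png',b)
```

```text
213 249.55399061032864 308.52582159624416 242 257 301 316
144 361.72222222222223 246.94444444444446 355 368 240 253
lid centre tri (array([ 0.4515, -0.2239,  0.075 ]), [0.00124504487682783, 0.0012450448768276986])
0.075 [ 0.4527 -0.2239  0.075 ] [ 0.4502 -0.2239  0.075 ]
0.085 [ 0.4527 -0.2329  0.085 ] [ 0.4504 -0.2222  0.085 ]
seat (array([0.5338, 0.1801, 0.01  ]), [0.005362412107259463, 0.005362412107259496])
seat [0.5382 0.1673 0.02  ] [0.5281 0.1796 0.02  ]
handle (array([0.6108, 0.1318, 0.3376]), [0.0031421526436917124, 0.003142152643691868])
handle [0.6075 0.1307 0.338 ] [0.6139 0.1315 0.338 ]
pivot [0.4032 0.1573 0.13  ]
jar_blue [ 0.5893 -0.2416  0.    ]
pivot_s [0.4205 0.1673 0.13  ]
plate ((579.2559204101562, 142.272216796875), (0.0, 0.0), 0.0) [[579.2559 142.2722]
 [579.2559 142.2722]
 [579.2559 142.2722]
 [579.2559 142.2722]]
```

View pics/c1.png

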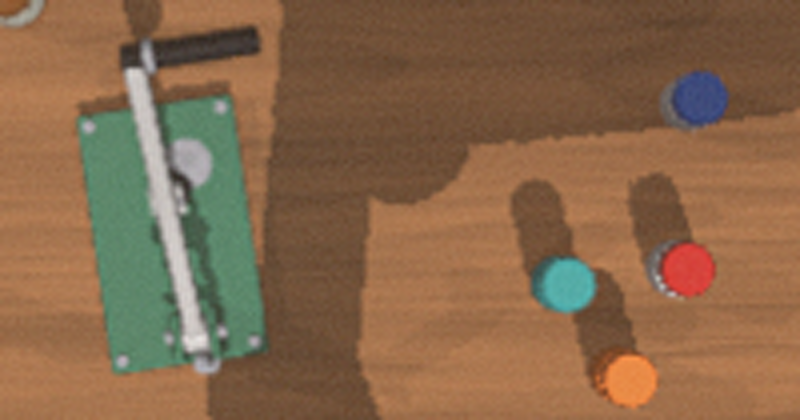

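View pics/c2.png

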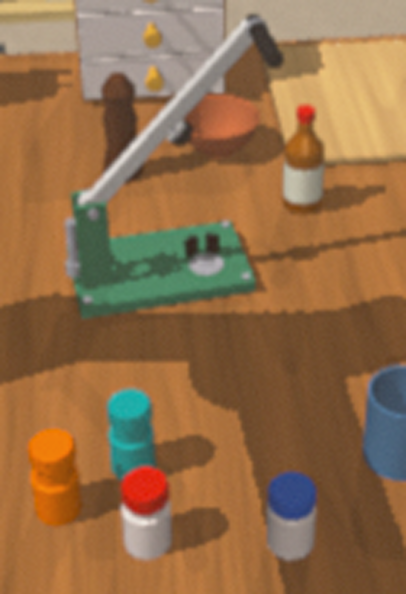

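The crop confirms it: the red lid on a white body is at (361,247) in top, and turquoise and orange are single-coloured look-alikes. Next I fit the press pose from the plate corners.

Run:
```python
from h import *
from scipy.optimize import least_squares
np.set_printoptions(precision=4,suppress=True)
s=read_camera('side'); t=read_camera('top')
hs=cv2.cvtColor(t['image'],cv2.COLOR_RGB2HSV); print(hs[265,222],hs[225,215],hs[260,250])
T=np.array([[78,118],[230,95],[265,350],[113,373]])/4+[190,180]-.375
M=np.array([[85,-52,20],[-45,-52,20],[-45,162,20],[85,162,20]])/1e3
def W(q,m):
    a=q[2]; d=np.array([[np.cos(a),-np.sin(a),0],[np.sin(a),np.cos(a),0],[0,0,1]]); return m@d.T+[q[0],q[1],0]
f=lambda q:(proj(t,W(q,M))-T).ravel()
r=least_squares(f,[.53,.18,1.7]); print(r.x,r.fun); q=r.x
S=np.array([[206,263],[228,222],[253,278]])/2.9+[200,140]
Ms=np.array([[0,0,20],[85,-52,20],[-45,-52,20]])/1e3
print('side resid',proj(s,W(q,Ms))-S)
g=lambda q:np.r_[f(q),(proj(s,W(q,Ms))-S).ravel()]
r=least_squares(g,q); print('joint',r.x,r.fun)
q=r.x
H=np.array([[-50,135-285*np.cos(.82),130+285*np.sin(.82)],[0,135,130]])/1e3
print('handle,pivot',W(q,H)); print(proj(s,W(q,H)),proj(t,W(q,H)))
for n,z,a,b in [('blue',.07,(300,311),(364.4,204.5)),('yellow',.07,(286,363),(414.5,222.5)),('turq',.08,(245,281),(332,251)),('orange',.08,(219,297),(347,275)),('mug',.09,(339,272),(332,165))]: print(n,onz(s,a,z)[:2],onz(t,b,z)[:2])
# jar: fit lid cylinder centroid height: top silhouette of white base etc
for h in (.076,.083,.091): 
    p=np.array([.4515,-.224,h]); print(h,proj(s,[p,[.4515,-.224,0]]).ravel(),proj(t,[p]).ravel())
# desired tool rotation
az=q[2]; 
for tl in (30,):
    e=np.radians(tl); z=np.array([np.cos(az)*np.cos(e),np.sin(az)*np.cos(e),-np.sin(e)]); y=np.array([-np.sin(az),np.cos(az),0])
    R0=R.from_rotvec(read_state()['tcp_rot'])
    for sg in(1,-1):
        Rd=R.from_matrix(np.c_[np.cross(sg*y,z),sg*y,z]); print(sg,(R0.inv()*Rd).as_rotvec(degrees=True))
```

```text
[ 68  78 134] [ 68  74 137] [ 71  80 127]
[0.5416 0.1783 1.7011] [-0.6792 -0.4871  0.3644 -0.3679  0.7914  0.5086 -0.4864  0.3341]
side resid [[-0.964   0.5528]
 [ 0.1427 -0.8076]
 [ 0.0252  0.9424]]
joint [0.542  0.1787 1.7037] [-0.8259 -0.5476  0.202  -0.5303  0.7969  0.3199 -0.466   0.2485 -0.8492
  0.4801  0.1841 -0.8858  0.1608  0.8387]
handle,pivot [[0.6076 0.137  0.3384]
 [0.4082 0.1608 0.13  ]]
[[291.2524 156.2155]
 [230.5653 211.1102]] [[242.6473 190.9791]
 [239.6488 262.5896]]
blue [ 0.5876 -0.242 ] [ 0.5858 -0.2362]
yellow [ 0.5316 -0.3968] [ 0.5258 -0.398 ]
turq [ 0.4442 -0.1236] [ 0.439  -0.1282]
orange [ 0.3706 -0.1781] [ 0.3624 -0.1746]
mug [ 0.7189 -0.1248] [ 0.7114 -0.1323]
0.076 [249.0805 308.3341 250.1931 327.0205] [361.8018 246.5529]
0.083 [248.9736 306.5426 250.1931 327.0205] [362.1716 246.5728]
0.091 [248.8505 304.4799 250.1931 327.0205] [362.598  246.5958]
1 [ 53.0259 -42.6153  91.8397]
-1 [ 40.3689  50.2308 -69.9191]
```

```bash
cat >> h.py <<'E'
P0=np.array([.542,.1787,0]); AZ=1.7037; JAR=np.array([.4515,-.224,0])
def pw(m):
    c,s_=np.cos(AZ),np.sin(AZ); return P0+np.array([c*m[0]-s_*m[1],s_*m[0]+c*m[1],m[2]])
def rd(tilt,az=AZ):
    e=np.radians(tilt); z=np.array([np.cos(az)*np.cos(e),np.sin(az)*np.cos(e),-np.sin(e)]); y=np.array([np.sin(az),-np.cos(az),0]); return R.from_matrix(np.c_[np.cross(y,z),y,z])
def plan(p,Rd=None,s=None):
    """shift in tool frame now (units of 50mm), turn units of 6deg (tool frame), total"""
    s=s or read_state(); R0=R.from_rotvec(s['tcp_rot'])
    print('pos',np.round(s['tool_pos'],4),'q',np.round(s['q'],2),'t',round(s['time'],2),'w',round(s['width'],3),'F',np.round(s['wrist_force'],1),'g',round(s['grip_force'],1))
    if Rd is not None:
        print('turn',np.round((R0.inv()*Rd).as_rotvec(degrees=True)/6,2)); print('shift(in target rot)',np.round(Rd.inv().apply(p-s['tool_pos'])/.05,3))
    print('shift',np.round(R0.inv().apply(p-s['tool_pos'])/.05,3))
E
echo ok
```

```text
ok
```

>>> apply_moves(fingers=[0.8,0.8,0.8,0.8,0.8,0.8,0.8,0.8,0.8], travel=[[0.81,-0.51,-0.05],[0.81,-0.51,-0.05],[0.81,-0.51,-0.05],[0.81,-0.51,-0.05],[0.81,-0.51,-0.05],[0.81,-0.51,-0.05],[0.81,-0.51,-0.05],[0.81,-0.51,-0.05],[0,0,0]], rotation=[[0,0,0],[0,0,0],[0,0,0],[0,0,0],[0,0,0],[0,0,0],[0,0,0],[0,0,0],[0,0,0]])

```text
time: 3.05
tool_pos: [0.4691, -0.327, 0.2521]
tcp_rot: [-3.091, -0.556, -0.004]
wrist_force: [-0.3, -0.2, -0.4]
width: 0.802
grip_force: 0.0
```

>>> apply_moves(fingers=[0.8,0.8,0.8,0.8,0.8,0.8,0.8,0.8,0.8,0.8,0.8,0.8], travel=[[0,0,0],[0,0,0],[0,0,0],[0,0,0],[0,0,0],[0,0,0],[0,0,0],[0,0,0],[0,0,0],[0,0,0],[0,0,0],[0,0,0]], rotation=[[0.42,0.523,-0.728],[0.42,0.523,-0.728],[0.42,0.523,-0.728],[0.42,0.523,-0.728],[0.42,0.523,-0.728],[0.42,0.523,-0.728],[0.42,0.523,-0.728],[0.42,0.523,-0.728],[0.42,0.523,-0.728],[0.42,0.523,-0.728],[0.42,0.523,-0.728],[0.42,0.523,-0.728]])

```text
time: 4.25
tool_pos: [0.4651, -0.3326, 0.2512]
tcp_rot: [-1.927, -1.499, -0.694]
wrist_force: [0.2, -0.8, 0.9]
width: 0.804
grip_force: 0.0
```

```bash
python3 -c "
from h import *
Rd=rd(30); plan(JAR+[0,0,.042]-Rd.apply([0,0,.126]),Rd)"
```

```text
pos [ 0.4651 -0.3326  0.2512] q [-0.95  0.44  1.54  0.49  1.82 -0.74] t 4.25 w 0.804 F [ 0.2 -0.8  0.9] g 0.0
turn [ 1.68  2.08 -2.89]
shift(in target rot) [-2.529  0.018  1.468]
shift [-2.077  0.414  2.016]
```

>>> apply_moves(fingers=[0.8,0.8,0.8,0.8,0.8,0.8,0.8,0.8,0.8,0.8,0.8], travel=[[0,0,0],[0,0,0],[0,0,0],[0,0,0],[-0.5,0,0.29],[-0.5,0,0.29],[-0.5,0,0.29],[-0.5,0,0.29],[-0.5,0,0.29],[0,0,0],[0,0,0]], rotation=[[0.42,0.52,-0.72],[0.42,0.52,-0.72],[0.42,0.52,-0.72],[0.42,0.52,-0.72],[0,0,0],[0,0,0],[0,0,0],[0,0,0],[0,0,0],[0,0,0],[0,0,0]])

```text
time: 5.35
tool_pos: [0.4649, -0.3317, 0.1067]
tcp_rot: [-1.463, -1.663, -0.841]
wrist_force: [0.2, 0.2, 0.8]
width: 0.801
grip_force: 0.0
```

```bash
python3 -c "
from h import *
Rd=rd(30); plan(JAR+[0,0,.042]+Rd.apply([0,0,.014]),Rd)
w=read_camera('wrist'); save(w,'w1.png'); print(proj(w,[JAR,JAR+[0,0,.083]]))
d=regions_of('wrist','jar'); print([(x['p'],x['bbox']) for x in d])
"
```

```text
pos [ 0.4649 -0.3317  0.1067] q [-0.93  0.76  1.45  0.46  1.88 -1.14] t 5.35 w 0.801 F [0.2 0.2 0.8] g 0.0
turn [ 0.01 -0.   -0.04]
shift(in target rot) [-0.037  0.02   2.806]
shift [-0.037  0.017  2.806]
[[282.57193385 229.46980273]
 [282.04473109 165.76871059]]
[(0.6, [264.9, 87.7, 42.1, 68.6]), (0.57, [175.8, 107.3, 57.5, 94.5])]
```

View pics/w1.png

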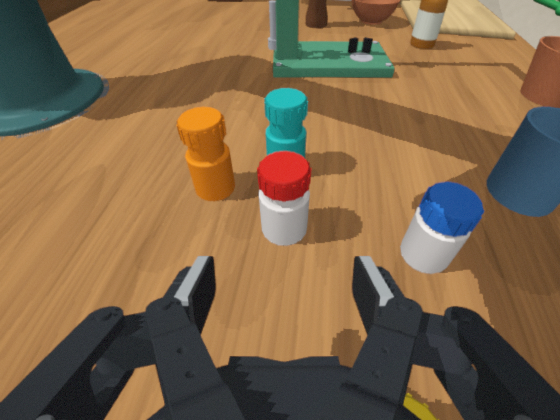

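The wrist view shows the red-lid jar at about (285,198), midway between the fingers. The predicted axis is column 282, so the estimate is within 2 mm. Turquoise stands behind it and blue to the right, and both are clear.

>>> apply_moves(fingers=[0.8,0.8,0.8,0.8,0.8,0.8,0.8,0.8,0.4,0.4,0.4,0.4], travel=[[0,0.03,0.4],[0,0,0.4],[0,0,0.4],[0,0,0.4],[0,0,0.4],[0,0,0.4],[0,0,0.4],[0,0,0],[0,0,0],[0,0,0],[0,0,0],[0,0,0]], rotation=[[0,0,0],[0,0,0],[0,0,0],[0,0,0],[0,0,0],[0,0,0],[0,0,0],[0,0,0],[0,0,0],[0,0,0],[0,0,0],[0,0,0]], newtons=30)

```text
time: 6.65
tool_pos: [0.4514, -0.2128, 0.0384]
tcp_rot: [-1.464, -1.666, -0.841]
wrist_force: [-1.7, -2.7, 6.3]
width: 0.523
grip_force: 30.8
```

```bash
python3 -c "
from h import *
Rd=rd(30); plan(JAR+[0,0,.042]+Rd.apply([0,0,.014]),Rd)
w=read_camera('wrist'); save(w,'w2.png')
"
```

```text
pos [ 0.4514 -0.2128  0.0384] q [-0.84  0.71  1.71  0.51  1.67 -1.19] t 6.65 w 0.523 F [-1.7 -2.7  6.3] g 30.8
turn [ 0.02  0.02 -0.02]
shift(in target rot) [-0.048 -0.028  0.052]
shift [-0.048 -0.028  0.052]
```

>>> apply_moves(fingers=[0.4,0.4,0.4,0.4,0.4,0.4,0.4], travel=[[0.1,0,-0.06],[0.2,0,-0.12],[0.43,0,-0.25],[0.43,0,-0.25],[0.43,0,-0.25],[0.43,0,-0.25],[0,0,0]], rotation=[[0,0,0],[0,0,0],[0,0,0],[0,0,0],[0,0,0],[0,0,0],[0,0,0]])

```text
time: 7.4
tool_pos: [0.453, -0.2131, 0.1569]
tcp_rot: [-1.466, -1.672, -0.841]
wrist_force: [0.7, -0.5, -3.0]
width: 0.524
grip_force: 31.0
```

```bash
python3 -c "
from h import *
w=read_camera('wrist'); save(w,'w3.png'); s=read_camera('side');
im=np.hstack([w['image'][:,:,::-1][60:360],s['image'][:,:,::-1][150:350,180:340].repeat(1,0)[:200].copy() if 0 else cv2.resize(s['image'][:,:,::-1][200:350,180:300],(240,300))])
cv2.imwrite('pics/w3.png',im)
Rd=rd(30); p=pw([-.09,0,.02+.042])+Rd.apply([0,0,.014]); plan(p+[0,0,.04],Rd)
"
```

```text
pos [ 0.4516 -0.212   0.1534] q [-0.84  0.55  1.7   0.53  1.81 -1.1 ] t 7.5 w 0.523 F [ 0.7 -0.4 -3.1] g 31.0
turn [ 0.01  0.04 -0.03]
shift(in target rot) [1.962 2.828 5.735]
shift [1.997 2.813 5.73 ]
```

View pics/w3.png

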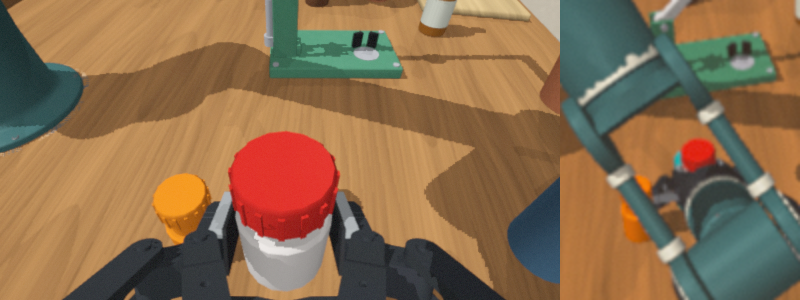

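>>> apply_moves(fingers=[0.4,0.4,0.4,0.4,0.4,0.4,0.4,0.4,0.4,0.4,0.4,0.4], travel=[[0.15,0.14,0.255],[0.3,0.28,0.515],[0.3,0.28,0.515],[0.3,0.28,0.515],[0.3,0.28,0.515],[0.3,0.28,0.515],[0.3,0.28,0.515],[0.3,0.28,0.515],[0.3,0.28,0.515],[0.3,0.28,0.515],[0.15,0.14,0.255],[0,0,0]], rotation=[[0,0,0],[0,0,0],[0,0,0],[0,0,0],[0,0,0],[0,0,0],[0,0,0],[0,0,0],[0,0,0],[0,0,0],[0,0,0],[0,0,0]])

```text
time: 8.7
tool_pos: [0.5501, 0.1046, 0.1526]
tcp_rot: [-1.46, -1.664, -0.836]
wrist_force: [-0.2, -0.0, -4.3]
width: 0.524
grip_force: 31.5
```

```bash
python3 -c "
from h import *
w=read_camera('wrist'); s=read_camera('side');
cv2.imwrite('pics/w4.png',np.hstack([w['image'][:,:,::-1][0:300],cv2.resize(s['image'][:,:,::-1][120:270,180:300],(240,300))]))
print(proj(w,[pw([0,0,.02])]))
Rd=rd(30); o=np.array([0,0,.0384])+Rd.apply([0,0,.014])*[1,1,0]; 
plan(pw([-.06,0,.02+.012])+o,Rd); plan(pw([0,0,.02+.004])+o,Rd)
print(read_state()['tool_pos']-o)
"
```

```text
[[284.21089188 272.13397775]]
pos [0.5504 0.1024 0.1528] q [-0.36  0.43  1.9   0.87  1.52 -0.87] t 8.8 w 0.524 F [-0.5  0.8 -3.9] g 31.5
turn [-0.01  0.01 -0.05]
shift(in target rot) [-1.139  0.035  1.324]
shift [-1.137  0.042  1.326]
pos [0.5504 0.1024 0.1528] q [-0.36  0.43  1.9   0.87  1.52 -0.87] t 8.8 w 0.524 F [-0.5  0.8 -3.9] g 31.5
turn [-0.01  0.01 -0.05]
shift(in target rot) [-0.677  0.035  2.444]
shift [-0.674  0.042  2.445]
[0.55205396 0.09036915 0.11441928]
```

View pics/w4.png

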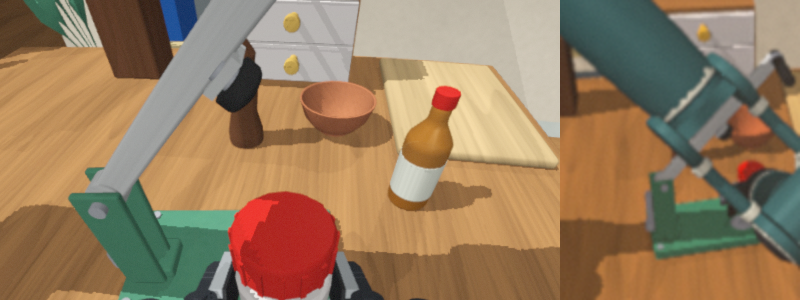

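>>> apply_moves(fingers=[0.4,0.4,0.4,0.4,0.4,0.4,0.4,0.4,0.4,0.4,0.4,0.4], travel=[[-0.23,0.01,0.265],[-0.23,0.01,0.265],[-0.23,0.01,0.265],[-0.23,0.01,0.265],[-0.23,0,0.265],[0,0,0],[0.1,0,0.23],[0.1,0,0.23],[0.1,0,0.23],[0.1,0,0.23],[0,0,0],[0,0,0]], rotation=[[0,0,-0.05],[0,0,0],[0,0,0],[0,0,0],[0,0,0],[0,0,0],[0,0,0],[0,0,0],[0,0,0],[0,0,0],[0,0,0],[0,0,0]])

```text
time: 10.0
tool_pos: [0.5429, 0.1804, 0.0654]
tcp_rot: [-1.459, -1.671, -0.843]
wrist_force: [-0.4, 0.5, -3.8]
width: 0.526
grip_force: 31.5
```

```bash
python3 -c "
from h import *
w=read_camera('wrist'); save(w,'w5.png'); s=read_camera('side'); t=read_camera('top')
cv2.imwrite('pics/w5.png',np.hstack([cv2.resize(w['image'][:,:,::-1][120:420],(400,300)) ,cv2.resize(t['image'][:,:,::-1][180:280,190:290],(300,300))]))
print(proj(w,[pw([0,0,.02])]))
Rd=rd(30); o=np.array([0,0,.0384])+Rd.apply([0,0,.014])*[1,1,0]; 
plan(pw([0,0,.02+.003])+o,Rd)
"
```

```text
[[278.70055966 306.54040971]]
pos [0.5435 0.1795 0.0654] q [-0.24  0.53  1.98  0.97  1.36 -0.97] t 10.15 w 0.523 F [-0.6  0.3 -2.4] g 31.5
turn [0.01 0.02 0.02]
shift(in target rot) [ 0.046 -0.032  0.239]
shift [ 0.047 -0.032  0.239]
```

View pics/w5.png

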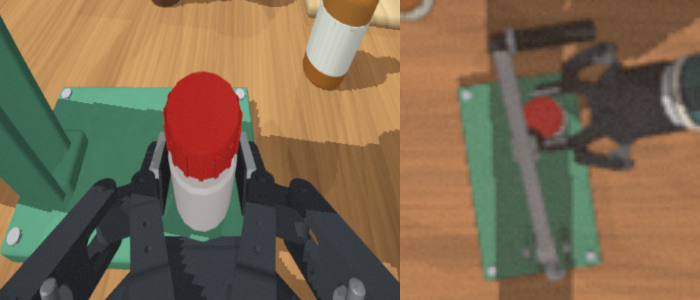

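>>> apply_moves(fingers=[0.4,0.4,0.4,0.4,0.4,0.4], travel=[[0.03,-0.01,0.05],[0.03,-0.01,0.05],[0.03,-0.01,0.05],[0.02,0,0.05],[0,0,0],[0,0,0]], rotation=[[0,0,0],[0,0,0],[0,0,0],[0,0,0],[0,0,0],[0,0,0]])

```text
time: 10.75
tool_pos: [0.5405, 0.1898, 0.0654]
tcp_rot: [-1.46, -1.671, -0.843]
wrist_force: [-2.3, -9.4, 1.5]
width: 0.521
grip_force: 32.4
```

>>> apply_moves(fingers=[0.4,0.4,0.4,0.4], travel=[[0.03,0,0.05],[0,0,0],[0,0,0],[0,0,0]], rotation=[[0,0,0],[0,0,0],[0,0,0],[0,0,0]])

```text
time: 11.15
tool_pos: [0.5404, 0.192, 0.0663]
tcp_rot: [-1.459, -1.672, -0.844]
wrist_force: [-3.6, -15.3, 6.0]
width: 0.52
grip_force: 33.2
```

>>> apply_moves(fingers=[0.4,0.4,0.4,0.4,0.4,0.4], travel=[[-0.03,0,-0.05],[-0.01,0,-0.02],[-0.035,0,0.02],[-0.035,0,0.02],[0,0,0],[0,0,0]], rotation=[[0,0,0],[0,0,0],[0,0,0],[0,0,0],[0,0,0],[0,0,0]])

```text
time: 11.75
tool_pos: [0.5401, 0.19, 0.0607]
tcp_rot: [-1.459, -1.669, -0.842]
wrist_force: [0.2, -0.2, -3.8]
width: 0.523
grip_force: 31.8
```

>>> apply_moves(fingers=[0.4,0.4,0.4], travel=[[-0.035,0,0.02],[0,0,0],[0,0,0]], rotation=[[0,0,0],[0,0,0],[0,0,0]])

```text
time: 12.05
tool_pos: [0.5403, 0.1899, 0.0594]
tcp_rot: [-1.459, -1.669, -0.843]
wrist_force: [0.1, -1.0, 0.5]
width: 0.526
grip_force: 32.0
```

>>> apply_moves(fingers=[0.4,0.4,0.56,0.6,0.7,0.8,0.8,0.8], travel=[[-0.01,0,0.005],[0,0,0],[0,0,0],[0,0,0],[0,0,0],[0,0,0],[0,0,0],[0,0,0]], rotation=[[0,0,0],[0,0,0],[0,0,0],[0,0,0],[0,0,0],[0,0,0],[0,0,0],[0,0,0]])

```text
time: 12.85
tool_pos: [0.5403, 0.1898, 0.0583]
tcp_rot: [-1.46, -1.669, -0.843]
wrist_force: [0.1, -0.1, 0.2]
width: 0.801
grip_force: 0.0
```

>>> apply_moves(fingers=[0.8,0.8,0.8,0.8,0.8,0.8,0.8,0.8,0.8], travel=[[0,0,-0.1],[0,0,-0.3],[0,0,-0.5],[0,0,-0.6],[0,0,-0.6],[0,0,-0.6],[0,0,-0.6],[0,0,0],[0,0,0]], rotation=[[0,0,0],[0,0,0],[0,0,0],[0,0,0],[0,0,0],[0,0,0],[0,0,0],[0,0,0],[0,0,0]])

```text
time: 13.75
tool_pos: [0.5597, 0.0469, 0.1417]
tcp_rot: [-1.462, -1.67, -0.844]
wrist_force: [1.1, 0.5, -1.0]
width: 0.804
grip_force: 0.0
```

```bash
python3 -c "
from h import *
w=read_camera('wrist'); s=read_camera('side'); t=read_camera('top')
cv2.imwrite('pics/w6.png',np.hstack([w['image'][:,:,::-1][0:300,100:500] ,cv2.resize(t['image'][:,:,::-1][180:280,190:290],(300,300))]))
p=pw([0,0,.02]); print(proj(w,[p,p+[0,0,.083]]))
H=np.array([-.052,.135-.285*np.cos(.82),.13+.285*np.sin(.82)]); print('handle px w',proj(w,[pw(H)]),'top',proj(t,[pw(H)]),'world',pw(H))
# tool down perpendicular to lever: z in press = (0,-.73,-.68); x tool = bar axis
for sg in (1,-1):
    Rp=R.from_euler('z',AZ).as_matrix(); z=Rp@np.array([0,-np.sin(.82),-np.cos(.82)]); x=sg*Rp@np.array([1,0,0]); Rd=R.from_matrix(np.c_[x,np.cross(z,x),z]); plan(pw(H)-Rd.apply([0,0,.10]),Rd)
"
```

```text
[[281.10533084 219.92992219]
 [280.90229324 160.65807788]]
handle px w [[ 453.96679929 -268.89412417]] top [[243.39137773 190.87734348]] world [0.60779959 0.13503421 0.33837656]
pos [0.5582 0.049  0.1406] q [-0.43  0.48  1.85  0.82  1.56 -0.91] t 13.9 w 0.801 F [-0.2 -0.4 -0.5] g 0.0
turn [-7.09 -9.41 -4.08]
shift(in target rot) [ 1.575  3.719 -3.814]
shift [ 5.395 -0.25  -1.301]
pos [0.5582 0.049  0.1406] q [-0.43  0.48  1.85  0.82  1.56 -0.91] t 13.9 w 0.801 F [-0.2 -0.4 -0.5] g 0.0
turn [-12.24   9.23  21.22]
shift(in target rot) [-1.575 -3.719 -3.814]
shift [ 5.395 -0.25  -1.301]
```

View pics/w6.png

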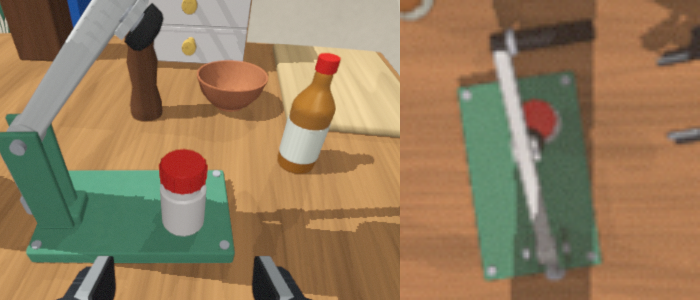

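The jar stands upright on the seat and is released, with the wrist-view lid at (283,175) against a predicted column of 281. Next I move to the handle.

>>> apply_moves(fingers=[0.8,0.8,0.8,0.8,0.8,0.8,0.8], travel=[[0.28,0,-0.58],[0.28,0,-0.58],[0.28,0,-0.58],[0.28,0,-0.58],[0.28,0,-0.58],[0.28,0,-0.58],[0,0,0]], rotation=[[0,0,0],[0,0,0],[0,0,0],[0,0,0],[0,0,0],[0,0,0],[0,0,0]])

```text
time: 14.6
tool_pos: [0.5746, -0.0605, 0.3043]
tcp_rot: [-1.46, -1.675, -0.846]
wrist_force: [0.1, -0.2, 0.0]
width: 0.795
grip_force: 0.0
```

```bash
cat >> h.py <<'E'
def rh(al): # tool tilted al outward from down, x along press x
    Rp=R.from_euler('z',AZ).as_matrix(); z=Rp@np.array([0,-np.sin(al),-np.cos(al)]); x=Rp@np.array([1.,0,0]); return R.from_matrix(np.c_[x,np.cross(z,x),z])
def hp(th,x=-.055): return pw(np.array([x,.135-.285*np.cos(.82-th),.13+.285*np.sin(.82-th)]))
E
python3 -c "
from h import *
Rd=rh(.4); plan(hp(0)-Rd.apply([0,0,.07]),Rd)"
```

```text
pos [ 0.5746 -0.0605  0.3043] q [-0.56  0.4   1.62  0.77  1.86 -0.77] t 14.6 w 0.795 F [ 0.1 -0.2  0. ] g 0.0
turn [-3.4  -9.82 -1.96]
shift(in target rot) [ 3.728  1.349 -1.57 ]
shift [3.578 0.643 2.228]
```

>>> apply_moves(fingers=[0.8,0.8,0.8,0.8,0.8,0.8,0.8,0.8,0.8,0.8,0.8,0.8], travel=[[0,0,0],[0,0,0],[0,0,0],[0,0,0],[0,0,0],[0,0,0],[0,0,0],[0,0,0],[0,0,0],[0,0,0],[0,0,0],[0,0,0]], rotation=[[-0.31,-0.893,-0.178],[-0.31,-0.893,-0.178],[-0.31,-0.893,-0.178],[-0.31,-0.893,-0.178],[-0.31,-0.893,-0.178],[-0.31,-0.893,-0.178],[-0.31,-0.893,-0.178],[-0.31,-0.893,-0.178],[-0.31,-0.893,-0.178],[-0.31,-0.893,-0.178],[-0.31,-0.893,-0.178],[0,0,0]])

```text
time: 15.8
tool_pos: [0.5709, -0.0559, 0.2988]
tcp_rot: [1.875, 2.152, 0.431]
wrist_force: [-0.5, -0.4, -0.4]
width: 0.802
grip_force: 0.0
```

```bash
python3 -c "
from h import *
Rd=rh(.4); plan(hp(0)-Rd.apply([0,0,.07]),Rd)"
```

```text
pos [ 0.5709 -0.0559  0.2988] q [-0.23 -0.21  2.01  0.17  0.97 -0.43] t 15.8 w 0.802 F [-0.5 -0.4 -0.4] g 0.0
turn [-0.07 -0.05  0.03]
shift(in target rot) [ 3.627  1.447 -1.647]
shift [ 3.63   1.449 -1.64 ]
```

>>> apply_moves(fingers=[0.8,0.8,0.8,0.8,0.8,0.8,0.8,0.8,0.8,0.8,0.8,0.8], travel=[[0,0.48,-0.55],[0,0.48,-0.55],[0,0.48,-0.55],[0.45,0,0],[0.45,0,0],[0.45,0,0],[0.45,0,0],[0.45,0,0],[0.45,0,0],[0.45,0,0],[0.45,0,0],[0,0,0]], rotation=[[-0.07,-0.05,0],[0,0,0],[0,0,0],[0,0,0],[0,0,0],[0,0,0],[0,0,0],[0,0,0],[0,0,0],[0,0,0],[0,0,0],[0,0,0]])

```text
time: 17.0
tool_pos: [0.5827, 0.1262, 0.4026]
tcp_rot: [1.873, 2.145, 0.432]
wrist_force: [-0.1, 0.0, -0.2]
width: 0.797
grip_force: 0.0
```

```bash
python3 -c "
from h import *
Rd=rh(.4); plan(hp(0)+Rd.apply([0,0,.012]),Rd)
w=read_camera('wrist'); save(w,'w7.png'); print(proj(w,[hp(0),hp(0,-.082),hp(0,0)]))
"
```

```text
pos [0.5827 0.1262 0.4026] q [ 0.18 -0.2   1.83 -0.02  1.12  0.05] t 17.0 w 0.797 F [-0.1  0.  -0.2] g 0.0
turn [-0.02 -0.01  0.02]
shift(in target rot) [ 0.048 -0.021  1.625]
shift [ 0.047 -0.018  1.625]
[[280.19494191 217.49259135]
 [280.277097   251.2886185 ]
 [280.02435167 140.56612518]]
```

View pics/w7.png

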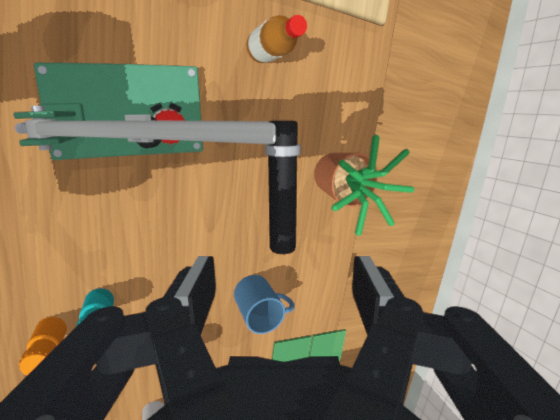

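The bar's axis is at column 283 and ends at row 250, against a prediction of (280,251), so it is well centred between the fingers.

>>> apply_moves(fingers=[0.8,0.8,0.8,0.8,0.8,0.8,0.1,0.1,0.1,0.1,0.1,0.1], travel=[[0.04,0.02,0.4],[0,0.02,0.4],[0,0,0.4],[0,0,0.4],[0,0,0],[0,0,0],[0,0,0],[0,0,0],[0,0,0],[0,0,0],[0,0,0],[0,0,0]], rotation=[[0,0,0],[0,0,0],[0,0,0],[0,0,0],[0,0,0],[0,0,0],[0,0,0],[0,0,0],[0,0,0],[0,0,0],[0,0,0],[0,0,0]], newtons=70)

```text
time: 18.25
tool_pos: [0.6139, 0.1295, 0.33]
tcp_rot: [1.877, 2.141, 0.428]
wrist_force: [-5.8, -1.2, -3.0]
width: 0.197
grip_force: 68.4
```

```bash
python3 -c "
from h import *
s=read_state(); R0=R.from_rotvec(s['tcp_rot']); Rp=R.from_euler('z',AZ)
plan(s['tool_pos']); print('torque',s['torque'])
def pf(v): return Rp.inv().apply(v-P0)
tcp=pf(s['tool_pos']); print('tcp press',tcp)
c=np.array([tcp[0],.135,.13]); rel=tcp-c; print('radius',np.hypot(*rel[1:]))
# rigid rotation of dth about press x at pivot (handle going down): tool-frame constant row
d=np.radians(3); Rr=R.from_rotvec([d,0,0]); dp=Rp.apply(Rr.apply(rel)-rel); print('shift/3deg mm',R0.inv().apply(dp)*1e3, 'turn',R0.inv().apply(Rp.apply([3,0,0]))/6)
"
```

```text
pos [0.6139 0.1295 0.33  ] q [ 0.18 -0.12  1.88 -0.03  0.98  0.06] t 18.25 w 0.197 F [-5.8 -1.2 -3. ] g 68.4
shift [0. 0. 0.]
torque [-0.30592827  1.22272989 -0.00334027]
tcp press [-0.05827829 -0.06470386  0.32999663]
radius 0.2826310032419211
shift/3deg mm [ 0.04390255  5.26034664 13.83015299] turn [ 4.99997768e-01 -3.61421363e-04 -1.44972901e-03]
```

>>> apply_moves(fingers=[0.1,0.1,0.1,0.1,0.1,0.1,0.1,0.1,0.1,0.1,0.1,0.1], travel=[[0,0.105,0.277],[0,0.105,0.277],[0,0.105,0.277],[0,0.105,0.277],[0,0.105,0.277],[0,0.105,0.277],[0,0.105,0.277],[0,0.105,0.277],[0,0.105,0.277],[0,0.105,0.277],[0,0,0],[0,0,0]], rotation=[[0.5,0,0],[0.5,0,0],[0.5,0,0],[0.5,0,0],[0.5,0,0],[0.5,0,0],[0.5,0,0],[0.5,0,0],[0.5,0,0],[0.5,0,0],[0,0,0],[0,0,0]])

```text
time: 19.45
tool_pos: [0.6864, 0.1393, 0.2039]
tcp_rot: [-2.013, -2.296, 0.151]
wrist_force: [-11.5, -0.8, 1.4]
width: 0.199
grip_force: 70.0
```

```bash
cat >> h.py <<'E'
def lev():
    s=read_state(); R0=R.from_rotvec(s['tcp_rot']); Rp=R.from_euler('z',AZ); g=Rp.inv().apply(s['tool_pos']+R0.apply([0,0,-.014])-P0)
    r=g-np.array([g[0],.135,.13]); F=Rp.inv().apply(s['wrist_force']); u=np.array([-r[1],r[2]])/np.hypot(r[1],r[2])
    print('t',round(s['time'],2),'g',np.round(g,4),'rad',round(np.hypot(r[1],r[2]),4),'th',round(.82-np.arctan2(r[2],-r[1]),4),'F tang',round(F[1]*u[1]+F[2]*u[0],2),'F rad',round(-F[1]*u[0]+F[2]*u[1],2),'Fx',round(F[0],1),'tcpz',round(s['tool_pos'][2],4),'tool tilt',np.round(np.arctan2(-(Rp.inv()*R0).as_matrix()[1,2],-(Rp.inv()*R0).as_matrix()[2,2]),3),'w',round(s['width'],3))
E
python3 -c "
from h import *
lev()"
```

```text
t 19.45 g [-0.0582 -0.1397  0.2178] rad 0.2884 th 0.5106 F tang 4.85 F rad -10.49 Fx 0.8 tcpz 0.2039 tool tilt -0.13 w 0.199
```

>>> apply_moves(fingers=[0.1,0.1,0.1,0.1,0.1,0.1], travel=[[0,0.085,0.284],[0,0.085,0.284],[0,0.095,0.28],[0,0.035,0.092],[0,0,0],[0,0,0]], rotation=[[0.5,0,0],[0.5,0,0],[0.5,0,0],[0.167,0,0],[0,0,0],[0,0,0]])

```text
time: 20.05
tool_pos: [0.6947, 0.1404, 0.1578]
tcp_rot: [-1.931, -2.202, 0.33]
wrist_force: [-7.3, 1.0, 3.8]
width: 0.197
grip_force: 70.9
```

```bash
python3 -c "
from h import *
lev()"
```

```text
t 20.05 g [-0.0582 -0.1504  0.1712] rad 0.2883 th 0.6767 F tang 4.72 F rad -6.45 Fx 2.0 tcpz 0.1578 tool tilt -0.297 w 0.197
```

Next I go in slower 1° rows and watch for lid contact.

>>> apply_moves(fingers=[0.1,0.1,0.1,0.1,0.1,0.1], travel=[[0,0.03,0.094],[0,0.03,0.094],[0,0.03,0.094],[0,0.03,0.094],[0,0,0],[0,0,0]], rotation=[[0.167,0,0],[0.167,0,0],[0.167,0,0],[0.167,0,0],[0,0,0],[0,0,0]])

```text
time: 20.65
tool_pos: [0.6959, 0.1406, 0.139]
tcp_rot: [-1.897, -2.163, 0.398]
wrist_force: [-4.1, 1.3, 5.1]
width: 0.198
grip_force: 71.1
```

```bash
python3 -c "
from h import *
lev()"
```

```text
t 20.65 g [-0.0582 -0.1525  0.152 ] rad 0.2883 th 0.7434 F tang 5.34 F rad -3.5 Fx 1.9 tcpz 0.139 tool tilt -0.363 w 0.198
```

>>> apply_moves(fingers=[0.1,0.1,0.1,0.1], travel=[[0,0.03,0.094],[0,0.03,0.094],[0,0,0],[0,0,0]], rotation=[[0.167,0,0],[0.167,0,0],[0,0,0],[0,0,0]])

```text
time: 21.05
tool_pos: [0.696, 0.1406, 0.13]
tcp_rot: [-1.879, -2.143, 0.43]
wrist_force: [-3.7, 2.4, 6.3]
width: 0.199
grip_force: 71.2
```

```bash
python3 -c "
from h import *
lev()"
```

```text
t 21.05 g [-0.0582 -0.153   0.1429] rad 0.2883 th 0.7751 F tang 6.42 F rad -3.06 Fx 2.9 tcpz 0.13 tool tilt -0.396 w 0.199
```

>>> apply_moves(fingers=[0.1,0.1,0.1,0.1], travel=[[0,0.035,0.092],[0,0,0],[0,0,0],[0,0,0]], rotation=[[0.167,0,0],[0,0,0],[0,0,0],[0,0,0]])

```text
time: 21.45
tool_pos: [0.696, 0.1406, 0.1257]
tcp_rot: [-1.87, -2.133, 0.447]
wrist_force: [-2.8, 1.7, 7.2]
width: 0.202
grip_force: 71.4
```

>>> apply_moves(fingers=[0.1,0.1,0.1,0.1], travel=[[0,0.035,0.092],[0,0,0],[0,0,0],[0,0,0]], rotation=[[0.167,0,0],[0,0,0],[0,0,0],[0,0,0]])

```text
time: 21.85
tool_pos: [0.6959, 0.1406, 0.121]
tcp_rot: [-1.861, -2.122, 0.464]
wrist_force: [-1.5, 3.0, 8.7]
width: 0.203
grip_force: 71.4
```

```bash
python3 -c "
from h import *
lev()"
```

```text
t 21.85 g [-0.0582 -0.1533  0.1337] rad 0.2883 th 0.807 F tang 8.69 F rad -1.01 Fx 3.2 tcpz 0.121 tool tilt -0.429 w 0.203
```

>>> apply_moves(fingers=[0.1,0.1,0.1], travel=[[0,0.035,0.092],[0,0,0],[0,0,0]], rotation=[[0.167,0,0],[0,0,0],[0,0,0]])

```text
time: 22.15
tool_pos: [0.6958, 0.1406, 0.118]
tcp_rot: [-1.852, -2.112, 0.48]
wrist_force: [-2.9, 1.7, 14.1]
width: 0.197
grip_force: 72.0
```

>>> apply_moves(fingers=[0.1,0.1,0.1], travel=[[0,0.017,0.046],[0,0,0],[0,0,0]], rotation=[[0.083,0,0],[0,0,0],[0,0,0]])

```text
time: 22.45
tool_pos: [0.6957, 0.1406, 0.1167]
tcp_rot: [-1.847, -2.107, 0.488]
wrist_force: [-4.7, 1.8, 17.2]
width: 0.201
grip_force: 72.2
```

>>> apply_moves(fingers=[0.1,0.1,0.1], travel=[[0,0.017,0.046],[0,0,0],[0,0,0]], rotation=[[0.083,0,0],[0,0,0],[0,0,0]])

```text
time: 22.75
tool_pos: [0.6957, 0.1406, 0.1152]
tcp_rot: [-1.843, -2.102, 0.496]
wrist_force: [-4.3, 1.9, 20.3]
width: 0.202
grip_force: 72.5
```

```bash
python3 -c "
from h import *
lev()"
```

```text
t 22.75 g [-0.0582 -0.1535  0.1278] rad 0.2885 th 0.8278 F tang 20.3 F rad -4.13 Fx 2.5 tcpz 0.1152 tool tilt -0.463 w 0.202
```

The force is rising at about 2 N/mm at the handle, which is the cushion's stiffness against a dead stop. The pad is at about 27 N. I add one small step and hold.

>>> apply_moves(fingers=[0.1,0.1,0.1,0.1,0.1,0.1,0.1,0.1,0.1,0.1,0.1,0.1], travel=[[0,0.017,0.046],[0,0,0],[0,0,0],[0,0,0],[0,0,0],[0,0,0],[0,0,0],[0,0,0],[0,0,0],[0,0,0],[0,0,0],[0,0,0]], rotation=[[0.083,0,0],[0,0,0],[0,0,0],[0,0,0],[0,0,0],[0,0,0],[0,0,0],[0,0,0],[0,0,0],[0,0,0],[0,0,0],[0,0,0]])

```text
time: 23.95
tool_pos: [0.6956, 0.1406, 0.1139]
tcp_rot: [-1.839, -2.097, 0.504]
wrist_force: [-4.5, 2.5, 23.0]
width: 0.209
grip_force: 72.8
```

```bash
python3 -c "
from h import *
lev()"
```

```text
t 23.95 g [-0.0582 -0.1535  0.1263] rad 0.2885 th 0.8327 F tang 22.97 F rad -4.41 Fx 3.0 tcpz 0.1139 tool tilt -0.471 w 0.209
```

>>> apply_moves(fingers=[0.1,0.1,0.1,0.1,0.1,0.1,0.1,0.1,0.1,0.1,0.1,0.1], travel=[[0,-0.017,-0.046],[0,-0.017,-0.046],[0,-0.017,-0.046],[0,-0.035,-0.092],[0,-0.035,-0.092],[0,-0.035,-0.092],[0,-0.05,-0.138],[0,-0.07,-0.185],[0,-0.07,-0.185],[0,-0.07,-0.185],[0,-0.07,-0.185],[0,-0.07,-0.185]], rotation=[[-0.083,0,0],[-0.083,0,0],[-0.083,0,0],[-0.167,0,0],[-0.167,0,0],[-0.167,0,0],[-0.25,0,0],[-0.333,0,0],[-0.333,0,0],[-0.333,0,0],[-0.333,0,0],[-0.333,0,0]])

```text
time: 25.15
tool_pos: [0.6908, 0.1399, 0.1846]
tcp_rot: [-1.979, -2.257, 0.229]
wrist_force: [-8.5, 0.7, 2.0]
width: 0.201
grip_force: 70.7
```

```bash
python3 -c "
from h import *
lev()"
```

```text
t 25.15 g [-0.0582 -0.1452  0.1983] rad 0.2884 th 0.5809 F tang 3.88 F rad -7.6 Fx 1.8 tcpz 0.1846 tool tilt -0.201 w 0.201
```

>>> apply_moves(fingers=[0.1,0.1,0.1,0.1,0.1,0.1,0.1,0.1,0.1,0.1,0.1,0.1], travel=[[0,-0.07,-0.185],[0,-0.07,-0.185],[0,-0.07,-0.185],[0,-0.07,-0.185],[0,-0.07,-0.185],[0,-0.07,-0.185],[0,-0.07,-0.185],[0,-0.07,-0.185],[0,-0.07,-0.185],[0,-0.07,-0.185],[0,-0.07,-0.185],[0,-0.07,-0.185]], rotation=[[-0.333,0,0],[-0.333,0,0],[-0.333,0,0],[-0.333,0,0],[-0.333,0,0],[-0.333,0,0],[-0.333,0,0],[-0.333,0,0],[-0.333,0,0],[-0.333,0,0],[-0.333,0,0],[-0.333,0,0]])

```text
time: 26.35
tool_pos: [0.6468, 0.1339, 0.2901]
tcp_rot: [1.974, 2.251, 0.233]
wrist_force: [-11.3, 0.3, -6.1]
width: 0.203
grip_force: 70.3
```

>>> apply_moves(fingers=[0.1,0.1,0.1,0.1,0.1,0.1,0.1], travel=[[0,-0.07,-0.185],[0,-0.07,-0.185],[0,-0.07,-0.185],[0,-0.035,-0.092],[0,-0.035,-0.092],[0,0,0],[0,0,0]], rotation=[[-0.333,0,0],[-0.333,0,0],[-0.333,0,0],[-0.167,0,0],[-0.167,0,0],[0,0,0],[0,0,0]])

```text
time: 27.05
tool_pos: [0.6232, 0.1307, 0.3202]
tcp_rot: [1.904, 2.172, 0.376]
wrist_force: [-10.9, -0.8, -7.4]
width: 0.202
grip_force: 70.3
```

```bash
python3 -c "
from h import *
lev()"
```

```text
t 27.05 g [-0.0583 -0.0694  0.3334] rad 0.2884 th 0.037 F tang 2.45 F rad -12.99 Fx 0.7 tcpz 0.3202 tool tilt 0.345 w 0.202
```

>>> apply_moves(fingers=[0.1,0.1,0.1,0.1,0.1,0.1], travel=[[0,-0.05,-0.085],[0,-0.05,-0.085],[0,-0.025,-0.04],[0,0,0],[0,0,0],[0,0,0]], rotation=[[-0.167,0,0],[-0.167,0,0],[-0.083,0,0],[0,0,0],[0,0,0],[0,0,0]])

```text
time: 27.65
tool_pos: [0.6151, 0.1296, 0.3288]
tcp_rot: [1.88, 2.144, 0.423]
wrist_force: [-8.2, 0.6, -6.3]
width: 0.2
grip_force: 70.5
```

```bash
python3 -c "
from h import *
lev()"
```

```text
t 27.65 g [-0.0583 -0.0606  0.3418] rad 0.2883 th -0.0051 F tang 1.63 F rad -10.11 Fx 1.6 tcpz 0.3288 tool tilt 0.392 w 0.2
```

>>> apply_moves(fingers=[0.1,0.1,0.1,0.1], travel=[[0,-0.03,-0.046],[0,0,0],[0,0,0],[0,0,0]], rotation=[[-0.083,0,0],[0,0,0],[0,0,0],[0,0,0]])

```text
time: 28.05
tool_pos: [0.6132, 0.1294, 0.3307]
tcp_rot: [1.874, 2.138, 0.433]
wrist_force: [-7.6, -0.1, -5.0]
width: 0.199
grip_force: 70.5
```

```bash
python3 -c "
from h import *
lev()"
```

```text
t 28.05 g [-0.0583 -0.0586  0.3436] rad 0.2883 th -0.0145 F tang 2.26 F rad -8.79 Fx 0.9 tcpz 0.3307 tool tilt 0.401 w 0.199
```

>>> apply_moves(fingers=[0.1,0.1,0.1,0.1], travel=[[0,-0.03,-0.046],[0,0,0],[0,0,0],[0,0,0]], rotation=[[-0.083,0,0],[0,0,0],[0,0,0],[0,0,0]])

```text
time: 28.45
tool_pos: [0.6114, 0.1291, 0.3325]
tcp_rot: [1.869, 2.132, 0.442]
wrist_force: [-7.7, 0.1, -5.7]
width: 0.201
grip_force: 71.2
```

```bash
python3 -c "
from h import *
lev()"
```

```text
t 28.45 g [-0.0583 -0.0566  0.3453] rad 0.2883 th -0.0236 F tang 1.94 F rad -9.35 Fx 1.2 tcpz 0.3325 tool tilt 0.411 w 0.201
```

>>> apply_moves(fingers=[0.1,0.1,0.1,0.1,0.1], travel=[[0,-0.03,-0.046],[0,-0.03,-0.046],[0,0,0],[0,0,0],[0,0,0]], rotation=[[-0.083,0,0],[-0.083,0,0],[0,0,0],[0,0,0],[0,0,0]])

```text
time: 28.95
tool_pos: [0.6111, 0.1291, 0.3327]
tcp_rot: [1.857, 2.118, 0.465]
wrist_force: [23.2, 5.4, -26.3]
width: 0.199
grip_force: 70.9
```

```bash
python3 -c "
from h import *
lev()"
```

```text
t 28.95 g [-0.0583 -0.056   0.3454] rad 0.2879 th -0.0253 F tang -35.23 F rad -3.91 Fx 2.3 tcpz 0.3327 tool tilt 0.434 w 0.199
```

At the upper stop now. I ease off the over-push and open the fingers slowly.

>>> apply_moves(fingers=[0.1,0.1,0.1,0.1], travel=[[0,0.025,0.035],[0,0.022,0.036],[0,0,0],[0,0,0]], rotation=[[0.07,0,0],[0.07,0,0],[0,0,0],[0,0,0]])

```text
time: 29.35
tool_pos: [0.6114, 0.1291, 0.3327]
tcp_rot: [1.868, 2.131, 0.445]
wrist_force: [-0.5, 0.7, -18.9]
width: 0.203
grip_force: 72.9
```

```bash
python3 -c "
from h import *
lev()"
```

```text
t 29.35 g [-0.0583 -0.0565  0.3455] rad 0.2883 th -0.0241 F tang -12.24 F rad -14.35 Fx 0.7 tcpz 0.3327 tool tilt 0.414 w 0.203
```

>>> apply_moves(fingers=[0.22,0.26,0.3,0.4,0.5,0.6,0.7,0.8,0.8,0.8,0.8], travel=[[0,0,0],[0,0,0],[0,0,0],[0,0,0],[0,0,0],[0,0,0],[0,0,0],[0,0,0],[0,0,0],[0,0,0],[0,0,0]], rotation=[[0,0,0],[0,0,0],[0,0,0],[0,0,0],[0,0,0],[0,0,0],[0,0,0],[0,0,0],[0,0,0],[0,0,0],[0,0,0]])

```text
time: 30.45
tool_pos: [0.614, 0.1296, 0.337]
tcp_rot: [1.864, 2.126, 0.453]
wrist_force: [0.4, 0.7, 0.1]
width: 0.801
grip_force: 0.0
```

>>> apply_moves(fingers=[0.8,0.8,0.8,0.8,0.8,0.8,0.8], travel=[[0,0,-0.2],[0,0,-0.4],[0,0,-0.5],[0,0,-0.5],[0,0,-0.5],[0,0,0],[0,0,0]], rotation=[[0,0,0],[0,0,0],[0,0,0],[0,0,0],[0,0,0],[0,0,0],[0,0,0]])

```text
time: 31.15
tool_pos: [0.5714, 0.1242, 0.434]
tcp_rot: [1.863, 2.125, 0.455]
wrist_force: [0.7, 0.6, -0.5]
width: 0.797
grip_force: 0.0
```

```bash
python3 -c "
from h import *
lev(); w=read_camera('wrist'); s=read_camera('side')
cv2.imwrite('pics/w8.png',np.hstack([w['image'][:,:,::-1][0:300,0:400],cv2.resize(s['image'][:,:,::-1][130:250,200:340],(350,300))]))
print(proj(w,[hp(0),hp(0,-.082)]),proj(s,[hp(0,-.082)]))
"
```

```text
t 31.15 g [-0.0579 -0.0162  0.4467] rad 0.351 th -0.3056 F tang -0.95 F rad -0.12 Fx 0.5 tcpz 0.434 tool tilt 0.424 w 0.797
[[275.57602289 203.26463898]
 [275.8916974  233.44674537]] [[293.9668213  161.06789594]]
```

View pics/w8.png

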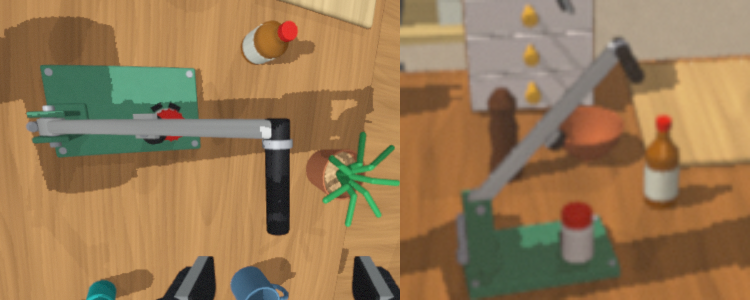

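The lever is back at rest, with the bar end near (277,233) as predicted. The lid now sits low on the jar, which stands upright on the seat, and the gripper is clear. I hand the job in.

```bash
python3 -c "
from h import *
print(finish_job())"
```

```text
the job is handed in; nothing more can be done
None
```

I stood the red-lid jar on the press seat, pressed its lid home (an estimated 27–34 N at the pad, held for over a second), eased the lever back up to rest, and handed the job in at about 31 s; no verdict was returned.

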